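# Dry-fit the model submarine's fittings

## Task

Dry-fit the model submarine's red fittings: set the big porthole, the small porthole and the square hatch each flat and centred over the hull panel opening that it is made for (large round, small round, square), with the hatch turned square to its panel. The slotted oblong vent has no panel yet, so lay it flat in a free spot on the cork parts board, without touching or shifting the propeller and the periscope foot that lie there. Set each one down gently, do not drop it.

Things in the scene. Friction and masses are not known exactly. Their poses are not given: they have to be found in the camera images.
- big_porthole: big porthole: upright red disc, 60 mm diameter, 22 mm high, with a round black pane on top; 40 to 85 g. Loose; origin: centre of the underside, z up. It may lie at any of four places near the robot.
- small_porthole: small porthole: upright red disc, 40 mm diameter, 22 mm high, with a round black pane on top; 25 to 50 g. Loose; origin: centre of the underside, z up. It may lie at any of four places near the robot.
- hatch: square hatch: red block 48 x 48 mm, 22 mm high, sides along its x and y, with a white square and a small steel bar (2 mm proud) on top; 35 to 70 g. Loose; origin: centre of the underside, z up. It may lie at any of four places near the robot.
- vent: vent: oblong red block, 66 mm along its x, 28 mm along its y, 22 mm high, six black slots on top; 30 to 65 g. Loose; origin: centre of the underside, z up. It may lie at any of four places near the robot.
- panel_big: panel for the big porthole: fixed yellow-painted hull panel lying flat, 100 x 100 mm, 18 mm thick (pale wood strips along two edges make it 105 mm over all in y), with one round opening of 44 mm diameter through its middle. Origin: centre of the underside, below the middle of the opening; z up. Panels change places between starts and are turned up to 0.4 rad.
- panel_small: panel for the small porthole: fixed yellow-painted hull panel lying flat, 100 x 100 mm, 18 mm thick (pale wood strips along two edges make it 105 mm over all in y), with one round opening of 24 mm diameter through its middle. Origin: centre of the underside, below the middle of the opening; z up. Panels change places between starts and are turned up to 0.4 rad.
- panel_square: panel for the hatch: fixed yellow-painted hull panel lying flat, 100 x 100 mm, 18 mm thick (pale wood strips along two edges make it 105 mm over all in y), with one square opening of 32 x 32 mm through its middle. Origin: centre of the underside, below the middle of the opening; z up, x and y along the opening's sides and the panel's edges. Panels change places between starts and are turned up to 0.4 rad.
- board: parts board: fixed cork board, 120 mm along its x, 340 mm along its y, 8 mm thick, on the right of the bench. Origin: centre of the underside, z up (top face at z = 8 mm). The propeller and the periscope foot stand side by side somewhere along its length; to one side of the pair, at least, there is always more than 85 mm of free board.
- propeller: yellow four-bladed propeller lying flat on the parts board, 70 mm across, 26 mm high; loose, not to be touched by the vent or shifted. Origin: centre of the underside, z up.
- periscope_foot: yellow periscope foot standing on the parts board: flange 56 mm diameter and 8 mm high with a 30 mm pipe stub in its middle, 42 mm high in all; loose, not to be touched by the vent or shifted. Origin: centre of the underside, z up.

How it is judged:
At the end, for the whole second after the job is handed in: Portholes and hatch lie flat, each centred within 9 mm on its own panel's opening, hatch square within 0.2 rad; the vent lies flat on the board, its centre over it; propeller and periscope foot within 8 mm of their start; all released and at rest (horizontal distance between big_porthole and panel_big below 0.009 m and z of big_porthole in the frame of panel_big between 0.0155 and 0.021 m and horizontal distance between small_porthole and panel_small below 0.009 m and z of small_porthole in the frame of panel_small between 0.0155 and 0.021 m and horizontal distance between hatch and panel_square below 0.009 m and z of hatch in the frame of panel_square between 0.0155 and 0.021 m and (angle between the x axis of hatch and the x axis of panel_square, either way round below 0.2 rad or angle between the x axis of hatch and the y axis of panel_square, either way round below 0.2 rad) and x of vent in the frame of board between -0.06 and 0.06 m and y of vent in the frame of board between -0.17 and 0.17 m and z of vent in the frame of board between 0.0055 and 0.011 m and angle between each of big_porthole, small_porthole, hatch, vent's own z axis and vertical below 0.06 rad and linear speed of each of big_porthole, small_porthole, hatch, vent below 0.02 m/s and contact force between the fingers and big_porthole below 0.1 N and contact force between the fingers and small_porthole below 0.1 N and contact force between the fingers and hatch below 0.1 N and contact force between the fingers and vent below 0.1 N and distance of each of propeller, periscope_foot from where it was at the start of the episode below 0.008 m); the robot touches nothing.
It fails at once if the propeller or the periscope foot is pushed from its place (8 mm or more) (distance of any of propeller, periscope_foot from where it was at the start of the episode above 0.008 m).
It fails at once if the vent touches the propeller or the periscope foot (contact force between vent and propeller above 0.15 N or contact force between vent and periscope_foot above 0.15 N).
It fails at once if a fitting is dropped or thrown (moves faster than 0.7 m/s out of the fingers, as after a fall of 25 mm) ((linear speed of big_porthole above 0.7 m/s and contact force between the fingers and big_porthole below 0.05 N) or (linear speed of small_porthole above 0.7 m/s and contact force between the fingers and small_porthole below 0.05 N) or (linear speed of hatch above 0.7 m/s and contact force between the fingers and hatch below 0.05 N) or (linear speed of vent above 0.7 m/s and contact force between the fingers and vent below 0.05 N)).
It also fails if it takes over 93 s, if anything falls off the work surface, if the arm or the gripper's body presses on something with over 40 N, if the wrist force passes 120 N, or if a joint passes its speed limit or range.

## Robot

A 6-joint arm with a two-finger parallel gripper is mounted at the origin on the work surface. World frame = base frame: x ahead of the robot, y to its left, z up, the work surface at z = 0. Lengths are in m, angles in rad, forces in N, time in s.
With the tool pointing down it reaches from about 0.35 to 0.775 m from the base axis. Payload 5.5 kg.
Tool frame: the origin (TCP) lies at the very end of the fingers, on their centre line; the grasp point (between the pads) lies 19 mm behind it; z points along the fingers, y is the line along which they close (so a half turn about z gives the same grasp; the last joint's range is limited). The gripper opens to 85 mm and grips with 20 to 120 N. Pads are 22 mm wide; open, the fingers measure 114 mm over their backs; the gripper's body (76 mm by 85 mm) begins 54 mm behind the grasp point. The pads swing forward as they close: fully open they stand 13 mm farther back than shut.
Start: joints at [0.983, 0.313, 0.046, 1.304, 0, 1.431], TCP at [0.249, 0.518, 0.231] pointing down, gripper open.
Joint ranges: [-2.76, 2.76], [-0.86, 1.69], [-1.03, 1.26], [-2.2, 2.34], [-1.47, 1.5], [-3.14, 3.14]. Speed limits (rad/s): [2.57, 2.57, 3.14, 3.14, 3.14, 3.14].

## Interface

Orientations are given as [roll, pitch, yaw] about the fixed x, y, z axes, in that order (R = Rz(yaw) Ry(pitch) Rx(roll)).
In Python, from cell import monitor, optics, ctrl gives the robot as it stands. The module is installed in compiled form; this text tells all that it offers.
- The arm moves only by the tool send_rows, never from a script. Its argument "targets" is a list of rows, each a list of 7 numbers: the shift along the tool's x, y, z each as a share of 200 mm, from -1 to 1, then the turn, a rotation vector about the tool's x, y, z each as a share of 90 degrees, from -1 to 1, then the gripper command: -1 is shut, 1 is fully open, values between are in proportion. A call has 1 to 20 rows; each row is the pose to reach, as a shift and turn from the pose commanded when the call began, along the tool's axes at that moment; what a row does not reach only later rows make up. A row lasts 1/8 s, in which the tool goes at most 62.5 mm and 10.7 degrees, less where a joint would pass 70% of its speed; a pose out of reach is approached as far as the arm can. A call with a number of a shift or a turn outside -1 to 1 is refused whole. A call with a gripper value outside its range is refused whole. The fingers move at their own pace and stop on an object; "grip_force" is the grip in N (left out, the last holds). Time passes only in rows, so rows that repeat a pose let the fingers close. It gives the time, the measured TCP pose, the force, the opening and the grip force at its end, in the units of the state.
- monitor.get_obs(): the state, without advancing time (a new reading comes with each control period).
- optics.camera(name): name is "scene" or "side" or "wrist"; returns a dict with "frame" (384x512x3 uint8, red, green, blue), "z_map" (384x512 float32, m along the optical axis (not along the pixel's ray), 0 where there is no reading), "intrinsics" (3x3 intrinsics, pixels), "k1" (the pictures are not rectified: a ray, as slopes to the right and down, at radius r is drawn at 1 + k1 r^2 times it, then the intrinsics apply), "pose" (4x4, takes a point from camera to world coordinates); the wrist camera has in their place "mount" (4x4, takes a point from camera to tool coordinates, whose origin is the TCP and whose axes are the flange's). Camera axes: x right, y up, looking along -z (the intrinsics and any distortion apply to the point x, -y, -z); pixel columns grow to the right and rows downward; lengths in m; the calibration is good to about 2 mm. A picture is of the moment at which its call begins: read the wrist's pose just before it.
- ctrl.finish_job(): hands the job in; it is judged then, once.
The state is a dict: "time_s": time; "joint_positions": joint angles; "joint_vel": joint speeds; "joint_torque": joint torques, N m; "ee_pos": TCP position; "eef_rot": TCP orientation; "wrist_force": force on the tool from outside, world axes, zero at the start; "ft_torque": the same for the moment, N m; "width": finger opening in m; "gripper_force": force on a finger pad.
Only numpy, scipy, OpenCV 4.12 (cv2) and the standard library are available. Lean on these libraries where they do the work, as an engineer would, in place of code of your own. Each camera call takes 0.05 s, during which the arm holds its last target. There are 200 camera calls.

## Working session

There is one attempt and no reset: what is moved stays moved. The work goes in short steps, Python scripts to look and compute and a tool call to move; the robot and the scene stay as the last step left them, time stands still between calls to the robot, and variables do not carry over. Pictures are saved under pics/ and viewed, at most 15 in all, crops included, and the job is handed in when it is done.

Besides the shell and the picture viewer there is one more tool, called after "Call:" as a command line: name --pt "numbers of a row" for each row, then --argument value for the rest. send_rows: Moves the arm, as the interface text tells. Its arguments: {"type":"object","properties":{"targets":{"type":"array"},"grip_force":{"type":"number"}},"required":["targets"]}

```bash
mkdir -p pics
cat > h.py <<'E'
import numpy as np, cv2
from cell import monitor, optics, ctrl
from scipy.spatial.transform import Rotation as R
def obs(): return monitor.get_obs()
def toolT(o):
    T=np.eye(4); T[:3,:3]=R.from_euler('xyz',o['eef_rot']).as_matrix(); T[:3,3]=o['ee_pos']; return T
def cloud(name):
    o=obs(); c=optics.camera(name)
    T=c['pose'] if 'pose' in c else toolT(o)@c['mount']
    h,w=c['z_map'].shape; K=c['intrinsics']; k1=c['k1']
    v,u=np.mgrid[:h,:w]; xd=(u-K[0,2])/K[0,0]; yd=(v-K[1,2])/K[1,1]
    x,y=xd.copy(),yd.copy()
    for _ in range(8):
        f=1+k1*(x*x+y*y); x,y=xd/f,yd/f
    z=c['z_map']; P=np.stack([x*z,-y*z,-z,np.ones_like(z)],-1)@np.asarray(T).T
    return c['frame'],P[...,:3],z>0
E
python3 - <<'E'
from h import *
print(obs())
ims=[]
for n in ('scene','side','wrist'):
    f,P,ok=cloud(n); np.savez('/tmp/'+n,f=f,P=P,ok=ok); cv2.imwrite(f'pics/{n}0.png',f[...,::-1])
E
```

```text
{'time_s': 0.0, 'joint_positions': array([9.83420155e-01, 3.14026339e-01, 4.49917968e-02, 1.30355829e+00,
       5.78836321e-08, 1.43118289e+00]), 'joint_vel': array([ 0.00161829, -0.00124208,  0.00196243, -0.00139969, -0.00074766,
       -0.00099358]), 'joint_torque': array([-1.33850644e-03, -4.80631614e+01,  2.98532706e+01,  1.94873207e-02,
       -3.25799529e-04, -7.95342032e-06]), 'ee_pos': array([0.24868951, 0.51789881, 0.23039932]), 'eef_rot': array([-3.13981364e+00, -2.50059011e-04,  2.69382969e+00]), 'wrist_force': array([-0.33341165,  0.35339684, -0.30334844]), 'ft_torque': array([0.03846031, 0.00096276, 0.00047163]), 'gripper_force': 0.0, 'width': 0.08550699590267251}
```

View pics/scene0.png

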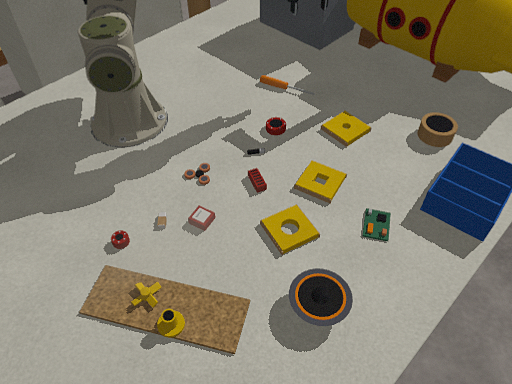

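View pics/side0.png

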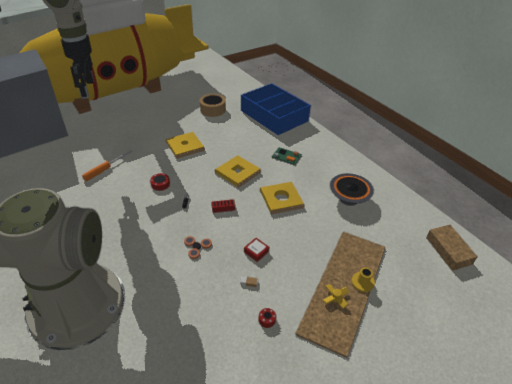

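The scene shows the big porthole at about (276,126), vent (257,180), hatch (202,217) and small porthole (120,240). The panels are small round (347,128), square (321,181) and large round (290,229). The board is lower left with propeller (147,295) and foot (170,322), and its free part is towards (220,320). The side view agrees.

Run:
```python
from h import *
for n in ('scene','side'):
    d=np.load(f'/tmp/{n}.npz'); f,P,ok=d['f'],d['P'],d['ok']
    hsv=cv2.cvtColor(f,cv2.COLOR_RGB2HSV); H,S,V=[hsv[...,i] for i in range(3)]
    near=ok&(np.hypot(P[...,0],P[...,1])>.25)&(np.hypot(P[...,0],P[...,1])<.85)&(P[...,2]<.06)
    z=P[...,2]
    print(n,'table z',np.median(z[near&(abs(z)<.01)]))
    masks={'red':((H<6)|(H>172))&(S>150)&(V>50)&near,'yel':(H>20)&(H<32)&(S>170)&(V>70)&near}
    for k,m in masks.items():
        m=cv2.morphologyEx(m.astype(np.uint8),cv2.MORPH_CLOSE,np.ones((3,3)))
        N,L,st,_=cv2.connectedComponentsWithStats(m)
        for i in range(1,N):
            if st[i,4]<40: continue
            # fill the region: top points within hull
            q=np.zeros_like(m); pts=np.argwhere(L==i)[:,::-1]
            cv2.fillConvexPoly(q,cv2.convexHull(pts.astype(np.int32)),1)
            Q=P[(q>0)&ok]; zt=np.percentile(Q[:,2],90); T=Q[(Q[:,2]>zt-.006)&(Q[:,2]<zt+.006)]
            r=cv2.minAreaRect((T[:,:2]*1000).astype(np.float32))
            print(k,st[i,:4],'ztop %.4f'%zt,'rect',np.round(r[0],1),np.round(r[1],1),round(r[2],1),'mean',np.round(T[:,:2].mean(0),4), len(T))
    m=(H>8)&(H<20)&(S>90)&near&(z>.003)&(z<.014)
    N,L,st,_=cv2.connectedComponentsWithStats(cv2.morphologyEx(m.astype(np.uint8),cv2.MORPH_CLOSE,np.ones((5,5))))
    i=1+np.argmax(st[1:,4]); T=P[(L==i)&m]; r=cv2.minAreaRect((T[:,:2]*1000).astype(np.float32))
    print('board',st[i],np.median(T[:,2]),r)
```

```text
scene table z 0.001174428452270393
red [266 118  20  17] ztop 0.0254 rect [349.2 278.3] [53.6 58.6] 82.1 mean [0.3492 0.2771] 206
red [248 169  19  23] ztop 0.0252 rect [457.3  85.1] [28.7 66.1] 66.9 mean [0.4577 0.0841] 200
red [111 231  18  18] ztop 0.0246 rect [ 357.1 -274.4] [37.5 35.2] 58.2 mean [ 0.3574 -0.2748] 179
yel [322 111  48  34] ztop 0.0213 rect [498.8 417.4] [105.6 102.3] 84.6 mean [0.5005 0.4148] 779
yel [295 161  51  39] ztop 0.0211 rect [576.3 199.6] [101.6 104.5] 13.7 mean [0.5782 0.1975] 1013
yel [262 205  57  49] ztop 0.0209 rect [619.9  26.5] [103.3 103.4] 72.5 mean [0.6216 0.0246] 1288
yel [131 282  30  25] ztop 0.0330 rect [ 520.4 -318.7] [49.4 47.2] 48.9 mean [ 0.5204 -0.3198] 117
yel [157 308  28  30] ztop 0.0517 rect [ 605. -323.] [27.8 28.2] 75.4 mean [ 0.6057 -0.3233] 176
board [  80  266  170   88 7472] 0.00871076299555873 ((562.7752075195312, -305.63580322265625), (340.08740234375, 120.17684173583984), 29.435922622680664)
side table z 0.0008885720500801941
red [151 174  18  16] ztop 0.0249 rect [345.5 278.5] [55.  51.1] 64.4 mean [0.3453 0.2778] 188
re
[... 232 characters left out ...]
53.  -272.3] [35.5 33.2] 54.5 mean [ 0.353  -0.2735] 200
yel [167 133  36  22] ztop 0.0218 rect [497.5 418.4] [105.6  99.6] 86.1 mean [0.4961 0.416 ] 474
yel [216 156  43  29] ztop 0.0207 rect [576.  201.1] [102.6 103.2] 14.1 mean [0.5743 0.1993] 582
yel [261 183  41  27] ztop 0.0204 rect [618.8  28.8] [100.7  99.5] 72.9 mean [0.6169 0.0271] 674
yel [352 268  22  24] ztop 0.0505 rect [ 603.4 -321.8] [28.2 27.1] 85.0 mean [ 0.6025 -0.3221] 109
yel [324 285  24  23] ztop 0.0330 rect [ 516.1 -322.1] [31.2 38.9] 51.2 mean [ 0.5169 -0.3204] 78
board [ 296  232   89  125 5002] 0.008584944878558654 ((561.3651123046875, -304.2708740234375), (338.7882385253906, 116.97108459472656), 29.26699447631836)
```

```bash
cat >> h.py <<'E'
def plan(x,y,z,yaw=None):
    """shares (shift xyz, turn z) from current pose to TCP x,y,z, tool down with given yaw (mod pi)"""
    o=obs(); T=toolT(o); d=T[:3,:3].T@(np.array([x,y,z])-T[:3,3]); cy=o['eef_rot'][2]; q6=o['joint_positions'][5]
    t=0
    if yaw is not None:
        t=-((yaw-cy+np.pi/2)%np.pi-np.pi/2)
    print('plan shares',np.round(d/.2,3),'turn',round(t/(np.pi/2),3),'| yaw',round(cy,3),'q6',round(q6,2),'t',round(o['time_s'],2))
E
python3 - <<'E'
from h import *
c=optics.camera('wrist'); print(np.round(c['mount'],3),c['intrinsics'],c['k1'])
plan(.347,.278,.19)
E
```

```text
[[ 0.     0.949  0.314  0.081]
 [ 1.    -0.     0.     0.002]
 [ 0.     0.314 -0.949 -0.142]
 [ 0.     0.     0.     1.   ]] [[301.92343237   0.         257.88845175]
 [  0.         301.92343237 188.06881063]
 [  0.           0.           1.        ]] -0.0424441839976749
plan shares [-0.962 -0.869  0.204] turn 0.0 | yaw 2.694 q6 1.43 t 0.2
```

View pics/wrist0.png

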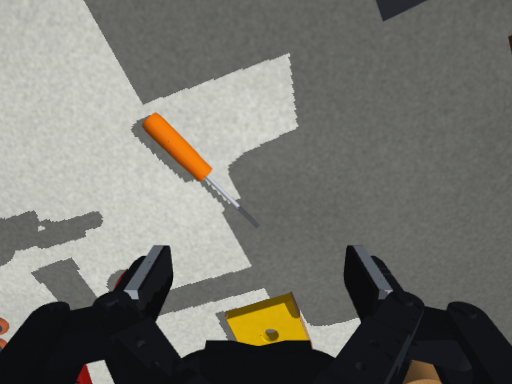

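The wrist view looks back under the TCP, with the fingertips at row ~250. The small-round panel is at (270,318) and the screwdriver is clear of the work. Moving over the big porthole.

Call:
send_rows --pt "-0.96 -0.87 0.2 0 0 0 1" --pt "-0.96 -0.87 0.2 0 0 0 1" --pt "-0.96 -0.87 0.2 0 0 0 1" --pt "-0.96 -0.87 0.2 0 0 0 1" --pt "-0.96 -0.87 0.2 0 0 0 1" --pt "-0.96 -0.87 0.2 0 0 0 1" --pt "-0.96 -0.87 0.2 0 0 0 1" --pt "-0.96 -0.87 0.2 0 0 0 1" --grip_force 30

```text
time_s: 1.2
ee_pos: [0.3464, 0.2796, 0.1915]
eef_rot: [3.141, 0.0, 2.696]
wrist_force: [0.8, -1.3, -0.3]
width: 0.0855
gripper_force: 0.0
```

```bash
cat >> h.py <<'E'
def look(tag, color='red', save=True):
    """wrist view: rects of fittings tops (red) or panels (yellow)"""
    f,P,ok=cloud('wrist'); z=P[...,2]
    if save: cv2.imwrite(f'pics/{tag}.png',f[...,::-1])
    hsv=cv2.cvtColor(f,cv2.COLOR_RGB2HSV); H,S,V=[hsv[...,i] for i in range(3)]
    m=(((H<6)|(H>172))&(S>140)&(V>50)) if color=='red' else ((H>19)&(H<33)&(S>150)&(V>60))
    m=(m&ok&(z<.07)).astype(np.uint8)
    m=cv2.morphologyEx(m,cv2.MORPH_CLOSE,np.ones((5,5)))
    N,L,st,_=cv2.connectedComponentsWithStats(m)
    for i in range(1,N):
        if st[i,4]<300: continue
        q=np.zeros_like(m); pts=np.argwhere(L==i)[:,::-1].astype(np.int32)
        cv2.fillConvexPoly(q,cv2.convexHull(pts),1)
        Q=P[(q>0)&ok]; zt=np.median(P[(L==i)&ok][:,2]) if color!='red' else np.percentile(Q[:,2],60)
        T=Q[abs(Q[:,2]-zt)<.004]
        X=(T[:,:2]*1000).astype(np.float32)
        r=cv2.minAreaRect(X); c,rad=cv2.minEnclosingCircle(X)
        print(color,st[i,:5],'z %.4f'%zt,'rect',np.round(r[0],1),np.round(r[1],1),'ang',round(r[2],1),'circ',np.round(c,1),round(rad,1))
        if color!='red':  # opening
            hole=((q>0)&ok&(z<zt-.008)).astype(np.uint8); hole=cv2.erode(cv2.dilate(hole,np.ones((3,3))),np.ones((3,3)))
            cs,_=cv2.findContours(((q>0)&(L!=i)).astype(np.uint8),cv2.RETR_EXTERNAL,cv2.CHAIN_APPROX_NONE)
    return f,P,ok
E
python3 - <<'E'
from h import *
look('w1'); print(obs()['ee_pos'])
E
```

```text
red [ 230  137   55   56 1458] z 0.0223 rect [345.6 282.1] [57.9 58. ] ang 16.9 circ [346.1 281.8] 29.7
red [156 290  18  37 377] z 0.0216 rect [465.7  88.6] [17.2 45.4] ang 65.7 circ [465.8  88.8] 24.0
[0.34638571 0.27950229 0.19141461]
```

View pics/w1.png

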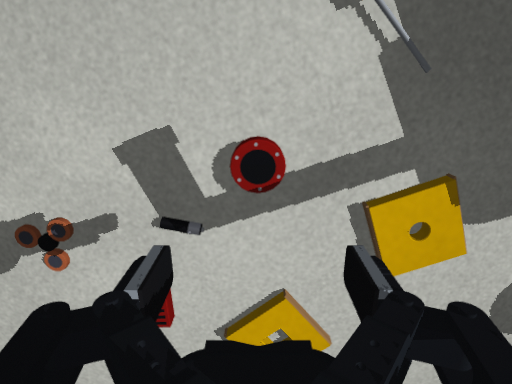

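The wrist view shows the big porthole at (257,165), measured at (0.346, 0.282) and z 22 mm, which matches. The finger paths on both sides are free.

Run:
```python
from h import *
plan(.346,.282,.003)
```

```text
plan shares [0.007 0.01  0.942] turn 0.0 | yaw 2.696 q6 0.94 t 1.25
```

Call:
send_rows --pt "0.007 0.01 0.5 0 0 0 1" --pt "0.007 0.01 0.7 0 0 0 1" --pt "0.007 0.01 0.85 0 0 0 1" --pt "0.007 0.01 0.94 0 0 0 1" --pt "0.007 0.01 0.94 0 0 0 1" --pt "0.007 0.01 0.94 0 0 0 1" --pt "0.007 0.01 0.94 0 0 0 0" --pt "0.007 0.01 0.94 0 0 0 0" --pt "0.007 0.01 0.94 0 0 0 -0.3" --pt "0.007 0.01 0.94 0 0 0 -0.3" --pt "0.007 0.01 0.94 0 0 0 -0.3" --pt "0.007 0.01 0.94 0 0 0 -0.3" --grip_force 30

```text
time_s: 2.75
ee_pos: [0.3472, 0.2813, 0.0047]
eef_rot: [3.139, 0.001, 2.694]
wrist_force: [-0.9, -0.4, 5.5]
width: 0.0586
gripper_force: 31.1
```

Call:
send_rows --pt "0 0 -0.1 0 0 0 -0.3" --pt "0 0 -0.3 0 0 0 -0.3" --pt "0 0 -0.6 0 0 0 -0.3" --pt "0 0 -0.7 0 0 0 -0.3" --pt "0 0 -0.7 0 0 0 -0.3"

```text
time_s: 3.38
ee_pos: [0.3478, 0.2816, 0.1455]
eef_rot: [3.137, 0.003, 2.694]
wrist_force: [0.1, -0.0, -1.0]
width: 0.0586
gripper_force: 32.9
```

Run:
```python
from h import *
plan(.480,.150,.15)
f,P,ok=look('w2')
look('w2',color='yel')
```

```text
plan shares [-0.881 -0.307 -0.021] turn 0.0 | yaw 2.694 q6 0.95 t 3.38
red [  0 343  30  26 315] z 0.0196 rect [423.4 -91.1] [11.8 30.3] ang 4.3 circ [423.6 -91.3] 15.4
yel [ 380  188  113  107 8588] z 0.0176 rect [498.3 420.2] [104.7 103.4] ang 84.1 circ [497.7 418.3] 71.4
yel [245 317  58  29 755] z 0.0156 rect [522.4 221.6] [57.5 27.4] ang 75.2 circ [532.  219.1] 29.0
```

View pics/w2.png

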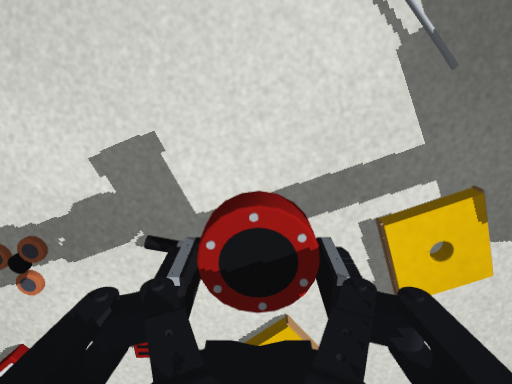

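The disc is held level between the pads. Its path to the big panel passes only over low items, so I carry it there.

Call:
send_rows --pt "-1 -0.28 0 0 0 0 -0.3" --pt "-1 -0.28 0 0 0 0 -0.3" --pt "-1 -0.28 0 0 0 0 -0.3" --pt "-1 -0.28 0 0 0 0 -0.3" --pt "-1 -0.28 0 0 0 0 -0.3"

```text
time_s: 4.1
ee_pos: [0.502, 0.1427, 0.1415]
eef_rot: [-3.14, -0.003, 2.691]
wrist_force: [-0.1, 0.7, -1.0]
width: 0.0589
gripper_force: 32.9
```

Call:
send_rows --pt "-1 -0.28 0 0 0 0 -0.3" --pt "-1 -0.28 0 0 0 0 -0.3" --pt "-1 -0.28 0 0 0 0 -0.3" --pt "-1 -0.28 0 0 0 0 -0.3" --pt "-1 -0.28 0 0 0 0 -0.3" --pt "-1 -0.28 0 0 0 0 -0.3"

```text
time_s: 4.85
ee_pos: [0.6567, 0.0085, 0.1426]
eef_rot: [-3.141, -0.003, 2.696]
wrist_force: [-0.7, 0.4, -0.9]
width: 0.0586
gripper_force: 32.9
```

```bash
cat >> h.py <<'E'
def held():
    """red held fitting: top-face rect in tool frame (mm)"""
    o=obs(); f,P,ok=cloud('wrist'); T=toolT(o)
    Q=(P-T[:3,3])@T[:3,:3]
    hsv=cv2.cvtColor(f,cv2.COLOR_RGB2HSV); H,S=hsv[...,0],hsv[...,1]
    m=((H<6)|(H>172))&(S>140)&ok&(abs(Q[...,0])<.06)&(abs(Q[...,1])<.06)&(Q[...,2]<.01)&(Q[...,2]>-.05)
    zt=np.percentile(Q[m][:,2],20); A=Q[m&(abs(Q[...,2]-zt)<.003)]; X=(A[:,:2]*1000).astype(np.float32)
    r=cv2.minAreaRect(X); c,rad=cv2.minEnclosingCircle(X)
    print('held z %.4f'%zt,'rect',np.round(r[0],1),np.round(r[1],1),round(r[2],1),'circ',np.round(c,1),round(rad,1))
E
python3 - <<'E'
from h import *
print(obs()['ee_pos'])
look('w3',color='yel'); held()
E
```

```text
[0.6566519  0.00853365 0.14260759]
yel [ 357    0  155   85 6700] z 0.0176 rect [613.1 192.4] [130.1  65. ] ang 66.1 circ [586.5 204.1] 65.1
yel [  191    67   128   129 11170] z 0.0177 rect [620.1  28.3] [102.8 100.9] ang 72.7 circ [619.6  28.7] 70.4
held z -0.0173 rect [1.6 2.2] [59.3 58.6] 25.3 circ [1.6 2.3] 30.0
```

View pics/w3.png

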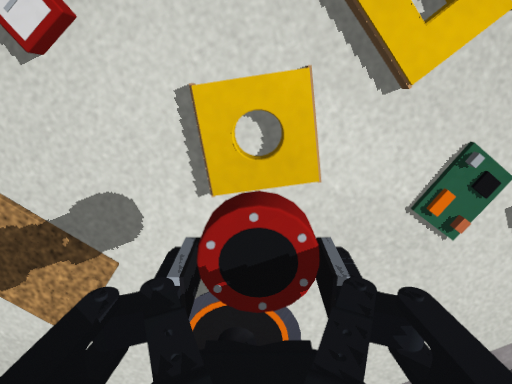

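The panel's round opening is at (258,134), centred at (0.620, 0.0285). I line the held disc's measured centre up with it.

Run:
```python
from h import *
plan(.6205,.0258,.0235)
```

```text
plan shares [ 0.202 -0.     0.599] turn 0.0 | yaw 2.696 q6 0.34 t 4.95
```

Call:
send_rows --pt "0.2 0 0.1 0 0 0 -0.3" --pt "0.2 0 0.3 0 0 0 -0.3" --pt "0.2 0 0.45 0 0 0 -0.3" --pt "0.2 0 0.54 0 0 0 -0.3" --pt "0.2 0 0.57 0 0 0 -0.3" --pt "0.2 0 0.585 0 0 0 -0.3" --pt "0.2 0 0.595 0 0 0 -0.3" --pt "0.2 0 0.6 0 0 0 -0.3"

```text
time_s: 5.95
ee_pos: [0.6229, 0.0239, 0.024]
eef_rot: [3.141, 0.001, 2.694]
wrist_force: [-0.8, -0.5, -1.0]
width: 0.0587
gripper_force: 32.9
```

Run:
```python
from h import *
plan(.6205,.0258,.0227); print(obs()['ee_pos'],obs()['wrist_force'])
```

```text
plan shares [0.015 0.003 0.007] turn 0.0 | yaw 2.694 q6 0.36 t 5.95
[0.62287731 0.02394212 0.02401163] [-0.77079529 -0.52140157 -0.98978424]
```

Call:
send_rows --pt "0.014 0.003 0.004 0 0 0 -0.3" --pt "0.014 0.003 0.007 0 0 0 -0.3" --pt "0.014 0.003 0.007 0 0 0 -0.3" --pt "0.014 0.003 0.007 0 0 0 0.5" --pt "0.014 0.003 0.007 0 0 0 0.9" --pt "0.014 0.003 0.007 0 0 0 0.9" --pt "0.014 0.003 0.007 0 0 0 0.9" --pt "0.014 0.003 -0.1 0 0 0 1" --pt "0.014 0.003 -0.35 0 0 0 1" --pt "0.014 0.003 -0.6 0 0 0 1" --pt "0.014 0.003 -0.7 0 0 0 1" --pt "0.014 0.003 -0.7 0 0 0 1"

```text
time_s: 7.45
ee_pos: [0.6215, 0.0256, 0.1654]
eef_rot: [3.14, 0.004, 2.694]
wrist_force: [1.0, 0.2, -0.3]
width: 0.0856
gripper_force: 0.0
```

Run:
```python
from h import *
print(obs()['ee_pos'])
look('w4'); look('w4',color='yel',save=False)
plan(.442,-.099,.19)
```

```text
[0.6214765  0.0255892  0.16537681]
red [221   0  33  17 324] z 0.0216 rect [482.1  75.8] [27.  9.] ang 64.2 circ [481.5  76.1] 13.8
red [  14   22   80   77 2025] z 0.0220 rect [445.7 -96.1] [48.6 48.3] ang 13.8 circ [445.5 -96.2] 32.5
red [ 226  142   63   64 1869] z 0.0403 rect [619.2  28.4] [57.8 57.4] ang 19.1 circ [619.2  28.7] 29.4
yel [  335     0   153   128 11079] z 0.0176 rect [576.9 203.2] [100.9 104.3] ang 13.1 circ [577.3 203.5] 71.6
yel [ 198  113  115  112 6709] z 0.0178 rect [620.   28.1] [102.8 100.7] ang 72.8 circ [619.3  28.5] 70.3
yel [  0 266  15  37 387] z 0.0153 rect [ 617.9 -304. ] [14.6 46.6] ang 50.1 circ [ 613.8 -308.9] 23.3
plan shares [ 0.53  -0.947 -0.138] turn 0.0 | yaw 2.694 q6 0.36 t 7.55
```

View pics/w4.png

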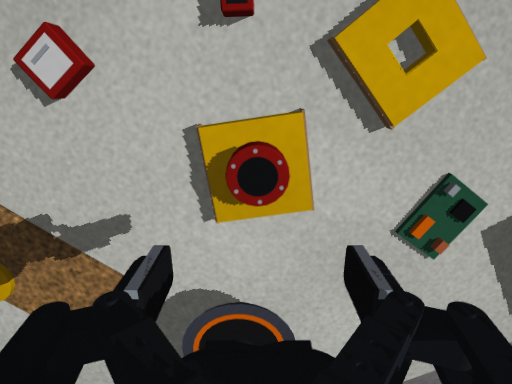

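The big porthole sits centred within about 1 mm, top at z 40.3 mm. The hatch is seen at (54,61), measured at (0.4457, -0.0961) and 13.8°. The square panel is at (0.577, 0.2033) and 13.1°.

Call:
send_rows --pt "0.52 -0.93 -0.12 0 0 -0.44 1" --pt "0.52 -0.93 -0.12 0 0 -0.44 1" --pt "0.52 -0.93 -0.12 0 0 -0.44 1" --pt "0.52 -0.93 -0.12 0 0 -0.44 1" --pt "0.52 -0.93 -0.12 0 0 -0.44 1" --pt "0.52 -0.93 -0.12 0 0 -0.44 1" --pt "0.52 -0.93 -0.12 0 0 -0.44 1"

```text
time_s: 8.43
ee_pos: [0.4464, -0.0964, 0.1866]
eef_rot: [3.141, -0.001, -2.898]
wrist_force: [-0.1, 0.1, -0.9]
width: 0.0858
gripper_force: 0.0
```

Run:
```python
from h import *
print(obs()['ee_pos'])
look('w5')
plan(.4455,-.0965,.003,np.radians(13.8))
```

```text
[ 0.44637322 -0.09638171  0.18658231]
red [  77   10   50   47 1465] z 0.0220 rect [ 354.9 -271.9] [38.6 38.9] ang 76.7 circ [ 354.8 -271.7] 20.1
red [233 142  46  46 866] z 0.0223 rect [445.  -97.2] [46.8 47.5] ang 14.6 circ [445.1 -97.3] 32.2
red [ 384  184   58   57 1256] z 0.0218 rect [455.6  86.9] [29.3 65.4] ang 65.8 circ [455.6  86.2] 34.4
red [298 302  48  47 890] z 0.0401 rect [618.1  28.7] [58.5 57.2] ang 64.6 circ [618.9  27.8] 30.6
plan shares [ 0.004 -0.     0.918] turn 0.002 | yaw -2.898 q6 -0.63 t 8.47
```

View pics/w5.png

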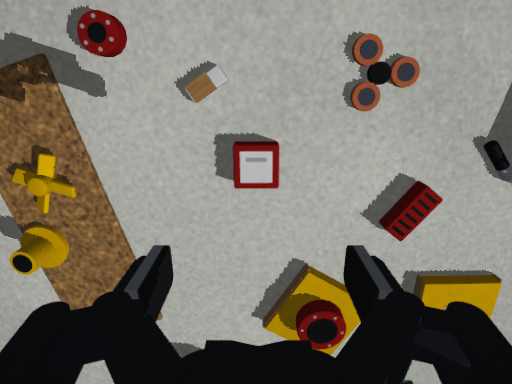

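The hatch at (256,164) is lined up with the fingers and clear of clutter. I grasp it and carry it to a viewing spot beside its panel.

Call:
send_rows --pt "0.005 -0.002 0.5 0 0 0 1" --pt "0.005 -0.002 0.7 0 0 0 1" --pt "0.005 -0.002 0.85 0 0 0 1" --pt "0.005 -0.002 0.92 0 0 0 1" --pt "0.005 -0.002 0.92 0 0 0 1" --pt "0.005 -0.002 0.92 0 0 0 1" --pt "0.005 -0.002 0.92 0 0 0 0" --pt "0.005 -0.002 0.92 0 0 0 -0.2" --pt "0.005 -0.002 0.92 0 0 0 -0.5" --pt "0.005 -0.002 0.92 0 0 0 -0.5" --pt "0.005 -0.002 0.92 0 0 0 -0.5" --pt "0.005 -0.002 0.92 0 0 0 -0.5"

```text
time_s: 9.98
ee_pos: [0.4457, -0.0979, 0.0044]
eef_rot: [-3.14, 0.002, -2.898]
wrist_force: [-1.2, 0.9, 7.7]
width: 0.0471
gripper_force: 30.8
```

Call:
send_rows --pt "0 0 -0.1 0 0 0 -0.5" --pt "0 0 -0.3 0 0 0 -0.5" --pt "0 0 -0.6 0 0 0 -0.5" --pt "-0.3 0.3 -0.7 0 0 0 -0.5" --pt "-0.67 0.65 -0.7 0 0 0 -0.5" --pt "-0.67 0.65 -0.7 0 0 0 -0.5" --pt "-0.67 0.65 -0.7 0 0 0 -0.5"

```text
time_s: 10.85
ee_pos: [0.5455, 0.0643, 0.1435]
eef_rot: [3.141, 0.002, -2.893]
wrist_force: [0.2, 0.5, -0.9]
width: 0.0471
gripper_force: 31.7
```

Call:
send_rows --pt "-0.67 0.65 0 0 0 0 -0.5" --pt "-0.67 0.65 0 0 0 0 -0.5" --pt "-0.67 0.65 0 0 0 0 -0.5" --pt "-0.67 0.65 0 0 0 0 -0.5" --pt "-0.67 0.65 0 0 0 0 -0.5"

```text
time_s: 11.48
ee_pos: [0.6415, 0.2184, 0.1425]
eef_rot: [-3.141, -0.002, -2.898]
wrist_force: [0.0, -0.3, -0.3]
width: 0.0471
gripper_force: 31.7
```

Run:
```python
from h import *
print(obs()['ee_pos'])
look('w6',color='yel'); held()
plan(.577,.2033,.0235,np.radians(13.1))
```

```text
[0.64148924 0.21842686 0.14252442]
yel [ 443    0   69  146 5719] z 0.0175 rect [497.6 405.1] [ 73.6 101. ] ang 84.8 circ [499.2 405.5] 60.9
yel [   0   21  129  160 7855] z 0.0177 rect [619.5  27.7] [104.5 101.6] ang 73.3 circ [619.2  28.9] 71.1
yel [  194    41   124   121 12836] z 0.0177 rect [577. 202.] [100.3 102.8] ang 13.6 circ [576.9 201.8] 70.6
held z -0.0175 rect [0.4 2.1] [48.2 48.1] 89.8 circ [0.7 2.2] 32.6
plan shares [0.33  0.008 0.6  ] turn 0.008 | yaw -2.9 q6 -0.03 t 11.57
```

View pics/w6.png

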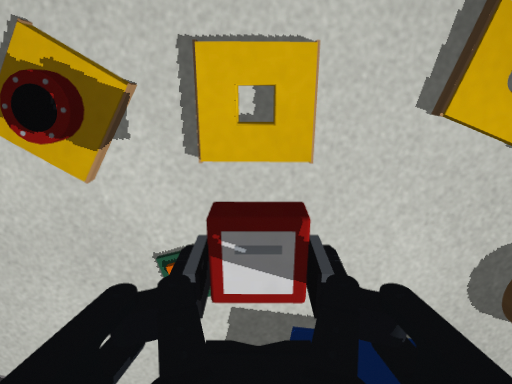

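The square opening at (257,104) is square to the held hatch. Now lowering and releasing.

Call:
send_rows --pt "0.33 -0.009 0.05 0 0 0.005 -0.5" --pt "0.33 -0.009 0.25 0 0 0.005 -0.5" --pt "0.33 -0.009 0.42 0 0 0.005 -0.5" --pt "0.33 -0.009 0.53 0 0 0.005 -0.5" --pt "0.33 -0.009 0.57 0 0 0.005 -0.5" --pt "0.33 -0.009 0.585 0 0 0.005 -0.5" --pt "0.33 -0.009 0.595 0 0 0.005 -0.5" --pt "0.33 -0.009 0.6 0 0 0.005 -0.5" --pt "0.33 -0.009 0.6 0 0 0.005 -0.5"

```text
time_s: 12.7
ee_pos: [0.5791, 0.2018, 0.0238]
eef_rot: [3.142, 0.001, -2.906]
wrist_force: [0.5, 0.1, -0.1]
width: 0.0472
gripper_force: 31.7
```

Run:
```python
from h import *
plan(.5779,.2001,.0227,np.radians(13.6)); print(obs()['wrist_force'])
```

```text
plan shares [ 0.008 -0.007  0.005] turn -0.001 | yaw -2.906 q6 -0.03 t 12.7
[ 0.46422913  0.05038057 -0.13418746]
```

Call:
send_rows --pt "0.008 -0.007 0.005 0 0 0 -0.5" --pt "0.008 -0.007 0.005 0 0 0 -0.5" --pt "0.008 -0.007 0.005 0 0 0 0.3" --pt "0.008 -0.007 0.005 0 0 0 0.8" --pt "0.008 -0.007 0.005 0 0 0 0.8" --pt "0.008 -0.007 0.005 0 0 0 0.8" --pt "0.008 -0.007 -0.1 0 0 0 1" --pt "0.008 -0.007 -0.35 0 0 0 1" --pt "0.008 -0.007 -0.6 0 0 0 1" --pt "0.008 -0.007 -0.8 0 0 0 1" --pt "0.008 -0.007 -0.8 0 0 0 1"

```text
time_s: 14.08
ee_pos: [0.5799, 0.2005, 0.1877]
eef_rot: [-3.141, 0.008, -2.906]
wrist_force: [-0.6, -0.1, -0.1]
width: 0.0855
gripper_force: 0.0
```

Run:
```python
from h import *
print(obs()['ee_pos'])
look('w7'); look('w7',color='yel',save=False)
plan(.4556,.0869,.18,np.radians(155.8))
```

```text
[0.57994371 0.20048289 0.18766251]
red [ 138    0   62   52 1864] z 0.0219 rect [461.1  85.7] [28.4 54.6] ang 66.0 circ [460.8  86.4] 29.8
red [  54  138   65   59 1867] z 0.0401 rect [619.4  29.8] [58.3 57.6] ang 52.0 circ [619.5  29.2] 30.0
red [235 142  48  48 942] z 0.0404 rect [576.3 201.8] [45.9 46.6] ang 13.0 circ [576.3 201.6] 31.7
yel [ 413   79   99  121 7681] z 0.0176 rect [499.4 419.3] [102.  100.5] ang 84.2 circ [499.5 419.8] 70.9
yel [  34  101  123  124 5661] z 0.0177 rect [619.3  28.3] [103.9 101.9] ang 72.7 circ [619.6  28.5] 72.4
yel [ 209  116  100   94 6413] z 0.0178 rect [577.1 201.9] [100.  102.6] ang 13.6 circ [576.4 201.7] 70.0
plan shares [ 0.725 -0.408  0.017] turn 0.419 | yaw -2.906 q6 -0.03 t 14.18
```

The hatch is centred within 1 mm and square. Next is the vent.

Call:
send_rows --pt "0.72 -0.4 0 0 0 0.42 1" --pt "0.72 -0.4 0 0 0 0.42 1" --pt "0.72 -0.4 0 0 0 0.42 1" --pt "0.72 -0.4 0 0 0 0.42 1" --pt "0.72 -0.4 0 0 0 0.42 1" --pt "0.72 -0.4 0 0 0 0.42 1" --pt "0.72 -0.4 0 0 0 0.42 1"

```text
time_s: 15.05
ee_pos: [0.4562, 0.0889, 0.1828]
eef_rot: [-3.141, -0.001, 2.719]
wrist_force: [-0.3, -0.6, 0.1]
width: 0.0854
gripper_force: 0.0
```

Run:
```python
from h import *
print(obs()['ee_pos'])
look('w8')
plan(.4556,.0869,.004,np.radians(155.8))
```

```text
[0.45624849 0.08887362 0.18278151]
red [ 241  136   27   63 1617] z 0.0221 rect [455.2  87.5] [27.4 63.8] ang 65.9 circ [454.8  87.5] 33.8
red [370 200  58  59 811] z 0.0401 rect [576.5 201.5] [48.7 47.6] ang 14.1 circ [575.6 201.5] 31.8
red [ 242  287   50   51 1283] z 0.0400 rect [619.2  29.1] [57.6 59.4] ang 81.7 circ [619.5  28.3] 30.1
plan shares [-0.002 -0.01   0.895] turn -0.0 | yaw 2.719 q6 0.44 t 15.1
```

View pics/w8.png

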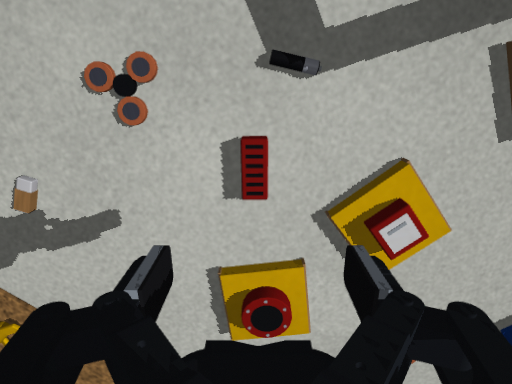

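The vent at (255,168) is lined up with the fingers, so I grasp it and carry it to the board's free end.

Call:
send_rows --pt "0.002 -0.009 0.5 0 0 0 1" --pt "0.002 -0.009 0.7 0 0 0 1" --pt "0.002 -0.009 0.83 0 0 0 0.6" --pt "0.002 -0.009 0.89 0 0 0 0.4" --pt "0.002 -0.009 0.89 0 0 0 0.2" --pt "0.002 -0.009 0.89 0 0 0 0.1" --pt "0.002 -0.009 0.89 0 0 0 -0.2" --pt "0.002 -0.009 0.89 0 0 0 -0.4" --pt "0.002 -0.009 0.89 0 0 0 -0.8" --pt "0.002 -0.009 0.89 0 0 0 -0.8" --pt "0.002 -0.009 0.89 0 0 0 -0.8" --pt "0.002 -0.009 0.89 0 0 0 -0.8"

```text
time_s: 16.6
ee_pos: [0.4565, 0.0871, 0.0068]
eef_rot: [3.14, 0.003, 2.717]
wrist_force: [-0.9, 0.2, 6.1]
width: 0.0273
gripper_force: 30.2
```

Call:
send_rows --pt "0 0 -0.1 0 0 0 -0.8" --pt "0 0 -0.3 0 0 0 -0.8" --pt "0 0 -0.6 0 0 0 -0.8" --pt "-0.4 -0.3 -0.8 0 0 0 -0.8" --pt "-0.81 -0.55 -0.8 0 0 0 -0.8" --pt "-0.81 -0.55 -0.8 0 0 0 -0.8" --pt "-0.81 -0.55 -0.8 0 0 0 -0.8" --pt "-0.81 -0.55 -0.8 0 0 0 -0.8"

```text
time_s: 17.6
ee_pos: [0.5574, -0.0804, 0.1653]
eef_rot: [3.141, -0.0, 2.716]
wrist_force: [0.0, 0.5, -0.6]
width: 0.0276
gripper_force: 29.8
```

Call:
send_rows --pt "-0.81 -0.55 0 0 0 0.4 -0.8" --pt "-0.81 -0.55 0 0 0 0.4 -0.8" --pt "-0.81 -0.55 0 0 0 0.4 -0.8" --pt "-0.81 -0.55 0 0 0 0.4 -0.8" --pt "-0.81 -0.55 0 0 0 0.4 -0.8" --pt "-0.81 -0.55 0 0 0 0.4 -0.8"

```text
time_s: 18.35
ee_pos: [0.6592, -0.2446, 0.1655]
eef_rot: [-3.141, -0.001, 2.092]
wrist_force: [0.5, 0.9, -1.3]
width: 0.027
gripper_force: 29.8
```

Run:
```python
from h import *
print(obs()['ee_pos'])
look('w9',color='yel'); held()
plan(.662,-.247,.016,np.radians(119.4))
```

```text
[ 0.65915962 -0.24455589  0.16545951]
yel [  62  138   69   63 1989] z 0.0236 rect [ 518.9 -317.1] [56.2 56.7] ang 41.0 circ [ 519.1 -316.8] 34.4
yel [ 149  184   54   55 1989] z 0.0163 rect [ 605.6 -317.6] [48.1 55.1] ang 86.5 circ [ 605.5 -321.5] 28.1
held z -0.0153 rect [2.9 2.1] [27.8 65.2] 90.0 circ [3. 2.] 34.7
plan shares [-0.016  0.006  0.75 ] turn 0.005 | yaw 2.092 q6 0.58 t 18.45
```

View pics/w9.png

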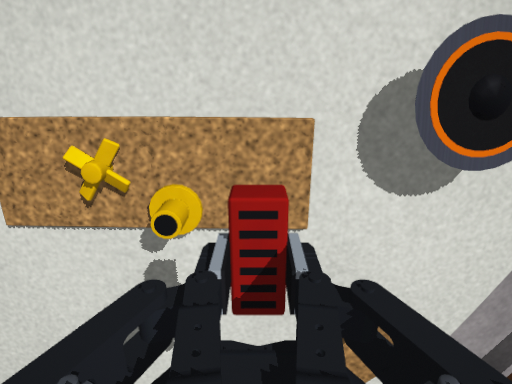

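The vent is above the board's free end. The foot's flange edge at col 202 is about 60 mm from the vent centre line, and the board's end is at col 310. Lowering.

Call:
send_rows --pt "0 0.03 0.25 0 0 0.005 -0.8" --pt "0 0.03 0.45 0 0 0.005 -0.8" --pt "0 0.03 0.6 0 0 0.005 -0.8" --pt "0 0.03 0.68 0 0 0.005 -0.8" --pt "0 0.03 0.72 0 0 0.005 -0.8" --pt "0 0.03 0.735 0 0 0.005 -0.8" --pt "0 0.03 0.745 0 0 0.005 -0.8" --pt "0 0.03 0.75 0 0 0.005 -0.8" --pt "0 0.03 0.75 0 0 0.005 -0.8" --pt "0 0.03 0.75 0 0 0.005 -0.8"

```text
time_s: 19.7
ee_pos: [0.6651, -0.2439, 0.0156]
eef_rot: [3.141, 0.0, 2.081]
wrist_force: [0.2, 1.3, -0.2]
width: 0.027
gripper_force: 29.8
```

Run:
```python
from h import *
o=obs();plan(*o['ee_pos'][:2],.0148); print(o['ee_pos'],o['wrist_force'])
```

```text
plan shares [ 0.    -0.     0.004] turn 0.0 | yaw 2.081 q6 0.6 t 19.7
[ 0.66514594 -0.24389489  0.01557103] [ 0.22942014  1.29805721 -0.15735473]
```

Call:
send_rows --pt "0 0 0.004 0 0 0 -0.8" --pt "0 0 0.004 0 0 0 -0.8" --pt "0 0 0.004 0 0 0 -0.1" --pt "0 0 0.004 0 0 0 0.1" --pt "0 0 0.004 0 0 0 0.1" --pt "0 0 0.004 0 0 0 0.1" --pt "0 0 -0.1 0 0 0 0.1" --pt "0 0 -0.35 0 0 0 0.1" --pt "0 0 -0.6 0 0 0 0.1" --pt "0 0 -0.8 0 0 0 1" --pt "0 0 -0.8 0 0 0 1"

```text
time_s: 21.08
ee_pos: [0.6672, -0.2449, 0.1803]
eef_rot: [3.137, 0.007, 2.081]
wrist_force: [-0.3, -0.4, -0.6]
width: 0.0808
gripper_force: 0.0
```

Run:
```python
from h import *
print(obs()['ee_pos'])
look('w10'); look('w10',color='yel',save=False)
plan(.355,-.272,.18)
```

```text
[ 0.66719722 -0.24486666  0.18031892]
red [ 242  134   28   66 1786] z 0.0301 rect [ 665.1 -241. ] [27.7 65.2] ang 30.0 circ [ 664.8 -240.9] 34.3
yel [  63  134   66   61 1866] z 0.0234 rect [ 519.4 -316.8] [55.4 56.9] ang 40.8 circ [ 519.4 -317.4] 34.5
yel [ 146  178   53   52 1837] z 0.0163 rect [ 605.9 -317.6] [48.3 55.1] ang 81.5 circ [ 605.2 -321.1] 28.1
plan shares [ 0.635 -1.422 -0.024] turn 0.0 | yaw 2.081 q6 0.6 t 21.18
```

View pics/w10.png

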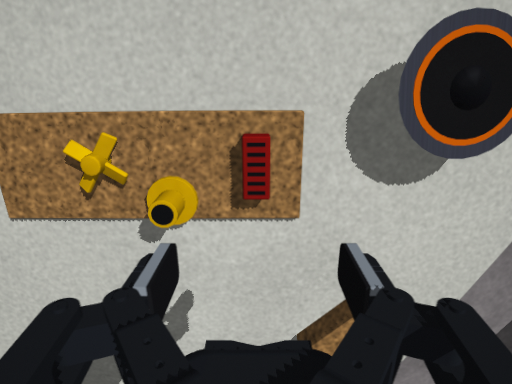

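The vent lies flat on the board (top z 30 mm), with the propeller and foot where they were. Last is the small porthole.

Call:
send_rows --pt "0.3 -0.7 0 0 0 0 1" --pt "0.3 -0.7 0 0 0 0 1" --pt "0.3 -0.7 0 0 0 0 1" --pt "0.3 -0.7 0 0 0 0 1"

```text
time_s: 21.68
ee_pos: [0.5109, -0.2593, 0.1738]
eef_rot: [-3.14, -0.003, 2.079]
wrist_force: [0.6, -1.3, 0.3]
width: 0.0855
gripper_force: 0.0
```

Call:
send_rows --pt "0.33 -0.72 0 0 0 0 1" --pt "0.33 -0.72 0 0 0 0 1" --pt "0.33 -0.72 0 0 0 0 1" --pt "0.33 -0.72 0 0 0 0 1" --pt "0.33 -0.72 0 0 0 0 1" --pt "0.33 -0.72 0 0 0 0 1"

```text
time_s: 22.42
ee_pos: [0.3569, -0.2728, 0.175]
eef_rot: [3.141, -0.0, 2.082]
wrist_force: [-0.0, -0.3, 0.1]
width: 0.0855
gripper_force: 0.0
```

Run:
```python
from h import *
print(obs()['ee_pos'])
look('w11')
plan(.355,-.272,.004)
```

```text
[ 0.35688821 -0.272756    0.17499748]
red [236 150  38  41 979] z 0.0221 rect [ 354.7 -272.1] [38.2 38.5] ang 48.2 circ [ 354.9 -272.2] 19.7
red [ 485  245   27   57 1107] z 0.0297 rect [ 663.8 -240.4] [29.5 66.6] ang 31.1 circ [ 664.7 -239.9] 34.5
plan shares [ 0.007 -0.006  0.855] turn 0.0 | yaw 2.083 q6 0.23 t 22.48
```

View pics/w11.png

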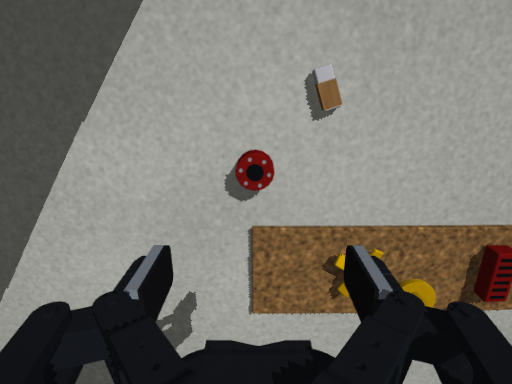

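The small porthole at (255,172) is clear, so I grasp it and carry it to its panel.

Call:
send_rows --pt "0.007 -0.005 0.5 0 0 0 1" --pt "0.007 -0.005 0.7 0 0 0 0.8" --pt "0.007 -0.005 0.8 0 0 0 0.6" --pt "0.007 -0.005 0.85 0 0 0 0.4" --pt "0.007 -0.005 0.85 0 0 0 0.4" --pt "0.007 -0.005 0.85 0 0 0 0.2" --pt "0.007 -0.005 0.85 0 0 0 0" --pt "0.007 -0.005 0.85 0 0 0 -0.6" --pt "0.007 -0.005 0.85 0 0 0 -0.6" --pt "0.007 -0.005 0.85 0 0 0 -0.6" --pt "0.007 -0.005 0.85 0 0 0 -0.6"

```text
time_s: 23.85
ee_pos: [0.355, -0.2729, 0.0068]
eef_rot: [3.141, 0.003, 2.081]
wrist_force: [-0.8, -0.3, 5.9]
width: 0.0385
gripper_force: 29.5
```

Call:
send_rows --pt "0 0 -0.1 0 0 0 -0.6" --pt "0 0 -0.3 0 0 0 -0.6" --pt "0 0 -0.6 0 0 0 -0.6" --pt "0.4 0.4 -0.7 0 0 0 -0.6" --pt "0.77 0.77 -0.7 0 0 0 -0.6" --pt "0.77 0.77 -0.7 0 0 0 -0.6" --pt "0.77 0.77 -0.7 0 0 0 -0.6" --pt "0.77 0.77 -0.7 0 0 0 -0.6"

```text
time_s: 24.85
ee_pos: [0.4137, -0.0605, 0.1462]
eef_rot: [3.14, 0.001, 2.086]
wrist_force: [-0.3, 0.6, 1.0]
width: 0.0389
gripper_force: 30.5
```

Call:
send_rows --pt "0.77 0.77 0 0 0 0 -0.6" --pt "0.77 0.77 0 0 0 0 -0.6" --pt "0.77 0.77 0 0 0 0 -0.6" --pt "0.77 0.77 0 0 0 0 -0.6" --pt "0.77 0.77 0 0 0 0 -0.6"

```text
time_s: 25.48
ee_pos: [0.4732, 0.1481, 0.1455]
eef_rot: [3.141, 0.0, 2.083]
wrist_force: [-1.2, -0.8, -0.8]
width: 0.0385
gripper_force: 30.5
```

Call:
send_rows --pt "0.77 0.77 0 0 0 0 -0.6" --pt "0.77 0.77 0 0 0 0 -0.6" --pt "0.77 0.77 0 0 0 0 -0.6" --pt "0.77 0.77 0 0 0 0 -0.6" --pt "0.77 0.77 0 0 0 0 -0.6" --pt "0.77 0.77 0 0 0 0 -0.6"

```text
time_s: 26.22
ee_pos: [0.5316, 0.3548, 0.1451]
eef_rot: [-3.14, 0.001, 2.079]
wrist_force: [-0.2, -0.2, -0.2]
width: 0.0385
gripper_force: 30.6
```

Run:
```python
from h import *
print(obs()['ee_pos'])
look('w12',color='yel'); held()
plan(.499,.419,.0235)
```

```text
[0.53163043 0.35482565 0.14514389]
yel [  180    11   161   167 13412] z 0.0177 rect [499.2 419.2] [102.8 100.5] ang 84.0 circ [498.4 419.4] 70.6
yel [ 217  277   64   69 1427] z 0.0179 rect [591.9 213.1] [65.7 80.3] ang 13.4 circ [591.2 214.2] 50.4
held z -0.0151 rect [1.1 1.7] [38.6 39.2] 34.2 circ [0.9 1.8] 19.9
plan shares [0.359 0.014 0.61 ] turn 0.0 | yaw 2.079 q6 1.53 t 26.32
```

View pics/w12.png

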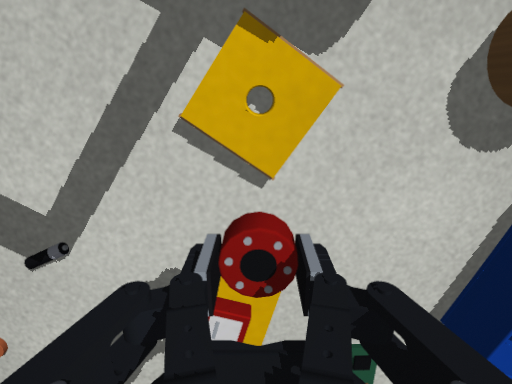

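The small opening at (260,100) measures (0.499, 0.419). Lowering onto it.

Call:
send_rows --pt "0.355 0.005 0.05 0 0 0 -0.6" --pt "0.355 0.005 0.25 0 0 0 -0.6" --pt "0.355 0.005 0.42 0 0 0 -0.6" --pt "0.355 0.005 0.52 0 0 0 -0.6" --pt "0.355 0.005 0.565 0 0 0 -0.6" --pt "0.355 0.005 0.58 0 0 0 -0.6" --pt "0.355 0.005 0.59 0 0 0 -0.6" --pt "0.355 0.005 0.595 0 0 0 -0.6" --pt "0.355 0.005 0.595 0 0 0 -0.6"

```text
time_s: 27.45
ee_pos: [0.498, 0.4196, 0.0269]
eef_rot: [3.141, -0.0, 2.081]
wrist_force: [-0.6, 0.4, -0.5]
width: 0.0386
gripper_force: 30.6
```

Run:
```python
from h import *
o=obs();T=toolT(o)[:3,:3]; t=np.array([.499,.419,0])-T@[.001,.0017,0]
plan(t[0],t[1],.0250); print(o['ee_pos'],o['wrist_force'])
```

```text
plan shares [-0.01  -0.005  0.009] turn 0.0 | yaw 2.081 q6 1.64 t 27.45
[0.4979753  0.41959238 0.02688779] [-0.57750555  0.37562541 -0.51969477]
```

Call:
send_rows --pt "-0.01 -0.005 0.005 0 0 0 -0.6" --pt "-0.01 -0.005 0.009 0 0 0 -0.6" --pt "-0.01 -0.005 0.009 0 0 0 -0.6" --pt "-0.01 -0.005 0.009 0 0 0 0" --pt "-0.01 -0.005 0.009 0 0 0 0.5" --pt "-0.01 -0.005 0.009 0 0 0 0.5" --pt "-0.01 -0.005 0.009 0 0 0 0.5" --pt "-0.01 -0.005 -0.1 0 0 0 0.6" --pt "-0.01 -0.005 -0.35 0 0 0 1" --pt "-0.01 -0.005 -0.6 0 0 0 1" --pt "-0.01 -0.005 -0.8 0 0 0 1" --pt "-0.01 -0.005 -0.8 0 0 0 1" --pt "-0.01 -0.005 -0.8 0 0 0 1"

```text
time_s: 29.08
ee_pos: [0.4976, 0.417, 0.1858]
eef_rot: [-3.141, -0.0, 2.081]
wrist_force: [-0.3, -0.7, -0.5]
width: 0.0854
gripper_force: 0.0
```

Run:
```python
from h import *
look('w13'); look('w13',color='yel',save=False)
f,P,ok=cloud('scene'); cv2.imwrite('pics/s_end.png',f[...,::-1])
print(obs()['ee_pos'],obs()['time_s'])
```

```text
red [239 152  39  41 987] z 0.0401 rect [498.8 419. ] [37.7 37.6] ang 60.2 circ [498.9 419.1] 19.5
red [212 322  39  22 608] z 0.0377 rect [571.2 222.4] [47.7 12.9] ang 22.8 circ [572.7 219.2] 23.9
yel [ 195  101  131  128 7381] z 0.0179 rect [499.1 418.6] [103.  100.5] ang 84.5 circ [499.1 419.4] 70.3
yel [ 186  298   92   57 2389] z 0.0178 rect [576.  205.4] [100.1  96.9] ang 13.6 circ [576.5 204.9] 68.3
[0.4969561  0.41660619 0.1844726 ] 29.225
```

View pics/s_end.png

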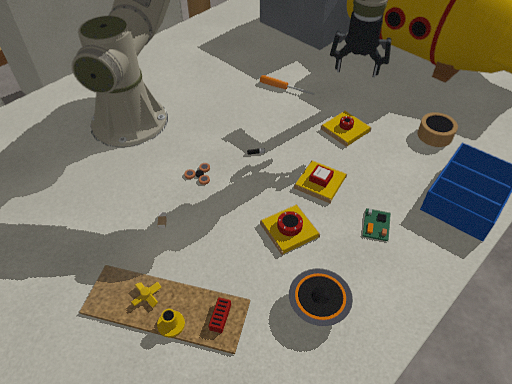

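The three fittings are centred on their panels at (347,122), (321,175) and (290,223), and the vent lies on the board at (220,315). Handing in.

```bash
python3 -c "
from cell import ctrl
print(ctrl.finish_job())"
```

```text
the job is handed in; nothing more can be done
None
```

The job is handed in at about 29 s: both portholes and the hatch sit flat and centred within about 1 mm on their panels, hatch square, and the vent lies flat on the free end of the board with the propeller and periscope foot unmoved. These are my own camera measurements; the hand-in returned no verdict.

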